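# Zero the inner trim knob of a dual welding remote

## Robot

A 7-joint arm with a two-finger parallel gripper is mounted at the origin on a cart in front of the work surface, level with it; the furniture and walls round the work are solid. World frame = base frame: x ahead of the robot, y to its left, z up, the work surface at z = 0. Lengths are in m, angles in rad, forces in N, time in s.
With the tool pointing down it reaches from about 0.4 to 0.85 m from the base axis. Payload 4.5 kg.
Tool frame: the origin (TCP) lies midway between the tips of the shut fingers; the grasp point (between the pads) lies 19 mm behind it; z points along the fingers, y is the line along which they close (so a half turn about z gives the same grasp; the last joint's range is limited). The gripper opens to 88 mm and grips with 3 to 60 N. Pads are 18 mm wide; open, the fingers measure 123 mm over their backs; the gripper's body (75 mm by 187 mm) begins 45 mm behind the grasp point.
Start: joints at [0.034, 0.689, -0.195, 1.565, 0.157, 0.902, -0.215], TCP at [0.625, 0, 0.239] pointing down, gripper open.
Joint ranges: [-3.01, 3.01], [-0.46, 2.08], [-1.47, 1.51], [0.13, 2.56], [-1, 4.14], [0.04, 2.09], [-2.66, 2.66]. Speed limits (rad/s): [2.57, 2.57, 3.14, 3.14, 3.14, 3.14, 3.14].

## Interface

Orientations are given as a unit quaternion [x, y, z, w].
In Python, from plant import r gives the robot as it stands. The module is installed in compiled form; this text tells all that it offers.
- The arm moves only by the tool step_arm, never from a script. Its argument "series" is a list of rows, each a list of 7 numbers: the shift along the world's x, y, z in mm, then the turn, a rotation vector about the world's x, y, z in rad, then the closure, from 0 (fully open) to 1 (shut). A call has 1 to 20 rows; each row shifts and turns the commanded pose from where the row before left it; what a row does not reach is not made up. A row lasts 1/10 s, in which the tool goes at most 50 mm and 8.59 degrees, less where a joint would pass 70% of its speed; a pose out of reach is approached as far as the arm can. A call is refused whole if a number of a shift passes 50 or a number of a turn 0.15, either way. A call with a gripper value outside its range is refused whole. The fingers move at their own pace and stop on an object; "force" is the grip in N (left out, the last holds). Time passes only in rows, so rows that do not move let the fingers close. It gives the time, the measured TCP pose, the force, the opening and the grip force at its end, in the units of the state.
- r.get_state(): the state, without advancing time (a new reading comes with each control period).
- r.snapshot(name): name is "scene" or "side" or "wrist"; returns (picture, depth): 480x640x3 uint8, blue, green, red; 480x640 float32, m along the optical axis (not along the pixel's ray), 0 where there is no reading.
- r.get_calibration(name): a dict with "intrinsics" (3x3 intrinsics, pixels), "dist_coeffs" ([k1, k2, p1, p2, k3] as OpenCV has them; the pictures are not rectified), "pose" (4x4, takes a point from camera to world coordinates). Camera axes: x right, y up, looking along -z (the intrinsics and any distortion apply to the point x, -y, -z); pixel columns grow to the right and rows downward; lengths in m; the calibration is good to about 2 mm. A picture is of the moment at which its call begins: read the wrist's pose just before it. get_calibration takes no time and is no camera call; for the wrist camera it gives the pose at the moment of the call.
- r.finish_job(): hands the job in; it is judged then, once.
The state is a dict: "clock": time; "q": joint angles; "qd": joint speeds; "joint_torque": joint torques, N m; "tool_pos": TCP position; "eef_rot": TCP orientation; "contact_force": force on the tool from outside, world axes, zero at the start; "moment": the same for the moment, N m; "opening": opening from 0.0 (shut) to 1.0 (fully open); "finger_force": force on a finger pad.
Only numpy, scipy, OpenCV 4.12 (cv2) and the standard library are available. Lean on these libraries where they do the work, as an engineer would, in place of code of your own. Each camera call takes 0.05 s, during which the arm holds its last target. There are 200 camera calls.

## Task

Two welding remotes stand on the table; one has a small bar knob sitting in the middle of a wider knurled ring. Turn only that small inner knob until its white-lined nose points at the raised rib on the remote's panel, without turning the ring under it, and let go. Leave the knob of the other remote, which has no ring, as it is.

Things in the scene. Friction and masses are not known exactly. Their poses are not given: they have to be found in the camera images.
- inner_knob (a joint): Small black inner knob of the concentric pair. Rad; 0 when its nose points at the raised rib (the goal); positive is anticlockwise from above: at +1 it must be turned 1 rad clockwise. Starts 0.5 to 1.3 rad anticlockwise of the rib. Light friction (0.03 N m), no spring, not coupled to the ring. The rib: a bright bar 14 x 6 mm on the panel, 36 to 50 mm from the axis; round dots are mere scale marks.
- inner_grip (a point): On the inner knob's upright axis, 81 mm above the table, 12 mm under its top. x along the bar to its nose (white line), z up; turns with the knob. Bar 32 mm long (x), 12 mm thick (y): pinch across the 12 mm. Free from 16 mm below this point to 12 mm above; then a round foot 29 mm across, and the ring 22.5 mm below. The remote: grey case 120 x 100 mm, panel 42 mm high, fixed by magnets.
- ring_tick (a point): Small dark raised tick on top of the knurled steel outer ring, 25 mm from its axis, 58 mm above the table. The ring is 63 mm across, 16 mm high, lies under and round the inner knob on the same axis and turns easily (0.03 N m). It starts at any angle and must stay there.
- lone_nose (a point): The nose tip of the bar knob of the other remote: the same grey case and the same bar knob, but with no ring, standing directly on the panel. 22 mm from that knob's axis, 45 mm above the table. It must stay as it is.

How it is judged:
By the outcome, as a careful person would: the job done as asked, in the order asked, and still so for the second after the job is handed in, with the robot touching nothing.
It also fails if it takes over 32 s, if anything falls off the work surface, if the arm or the gripper's body presses on something with over 40 N, if the wrist force passes 120 N, or if a joint passes its speed limit or range.

## Working session

There is one attempt and no reset: what is moved stays moved. The work goes in short steps, Python scripts to look and compute and a tool call to move; the robot and the scene stay as the last step left them, time stands still between calls to the robot, and variables do not carry over. Pictures are saved under pics/ and viewed, at most 10 in all, crops included, and the job is handed in when it is done.

Besides the shell and the picture viewer there is one more tool, called after "Emit:" as name([rows], argument=value, ...), one row to a line, values as JSON. step_arm: Moves the arm, as the interface text tells. Its arguments: {"type":"object","properties":{"series":{"type":"array"},"force":{"type":"number"}},"required":["series"]}

```bash
mkdir -p pics; cat > h.py <<'E'
import numpy as np, cv2
from plant import r
def snap(n,f):
    c=r.get_calibration(n); p,d=r.snapshot(n); cv2.imwrite('pics/'+f+'.png',p); np.savez('pics/'+f+'.npz',p=p,d=d,K=c['intrinsics'],D=c['dist_coeffs'],T=c['pose']); return p,d,c
def load(f): return np.load('pics/'+f+'.npz')
def ray(c,uv):
    x=cv2.undistortPoints(np.array(uv,float).reshape(-1,1,2),np.array(c['K']),np.array(c['D'])).reshape(-1,2)
    v=np.c_[x[:,0],-x[:,1],-np.ones(len(x))]; T=c['T']
    return T[:3,3],v@T[:3,:3].T
def onplane(c,uv,z):
    o,v=ray(c,uv); return o+v*((z-o[2])/v[:,2])[:,None]
E
python3 - <<'E'
from h import *
s=r.get_state(); print(s)
for n in('scene','wrist'):
    p,d,c=snap(n,n+'0'); print(n,c)
E
```

```text
{'clock': 0.0, 'q': array([ 0.03379074,  0.69001237, -0.19450549,  1.56636142,  0.15727266,
        0.90249424, -0.21510434]), 'qd': array([-4.31052233e-04, -1.55096194e-03,  3.54630876e-05, -1.90010235e-04,
       -3.26725201e-04,  1.41594449e-03,  8.44964056e-04]), 'joint_torque': array([ 3.38560185e-04, -5.27571630e+01, -1.26686912e+00, -1.53434461e+01,
       -5.26333472e-02,  6.56995355e-03,  1.65937727e-04]), 'tool_pos': array([ 6.24352886e-01, -4.21870302e-05,  2.37887468e-01]), 'eef_rot': array([ 7.07082439e-01,  7.07130493e-01, -7.07764243e-04, -6.23962026e-04]), 'contact_force': array([0.6243483 , 0.42790633, 0.55068342]), 'moment': array([-0.02568324,  0.04911314, -0.02395467]), 'finger_force': 0.0, 'opening': 1.0002037692499255}
scene {'intrinsics': array([[551.96994954,   0.        , 319.56221047],
       [  0.        , 551.96994954, 236.45631337],
       [  0.        ,   0.        ,   1.        ]]), 'dist_coeffs': array([-0.13504719,  0.        ,  0.        ,  0.        ,  0.        ]), 'pose': array([[-0.7766151 ,  0.36611641, -0.51266729,  0.09292352],
       [-0.62978557, -0.43122619,  0.64607593,  0.31503553],
       [ 0.01546344,  0.82462279,  0.56547161,  0.59376648],
       [ 0.        ,  0.        ,  0.        ,  1.        ]])}
wrist {'intrinsics': array([[394.75007436,   0.        , 317.962391  ],
       [  0.        , 394.75007436, 238.2405626 ],
       [  0.        ,   0.        ,   1.        ]]), 'dist_coeffs': array([-0.06920056,  0.        ,  0.        ,  0.        ,  0.        ]), 'pose': array([[ 9.99996606e-01, -5.83598156e-04,  2.53903210e-03,
         6.25002594e-01],
       [-2.41844085e-04,  9.49583987e-01,  3.13512669e-01,
         8.24631934e-02],
       [-2.59398964e-03, -3.13512219e-01,  9.49580623e-01,
         3.83766180e-01],
       [ 0.00000000e+00,  0.00000000e+00,  0.00000000e+00,
         1.00000000e+00]])}
```

View pics/scene0.png

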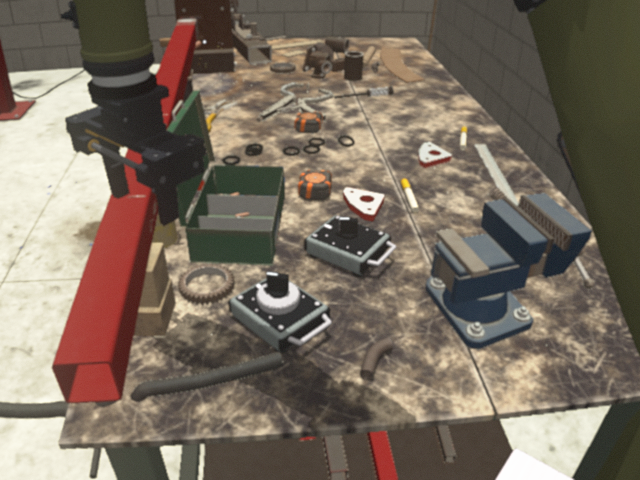

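View pics/wrist0.png

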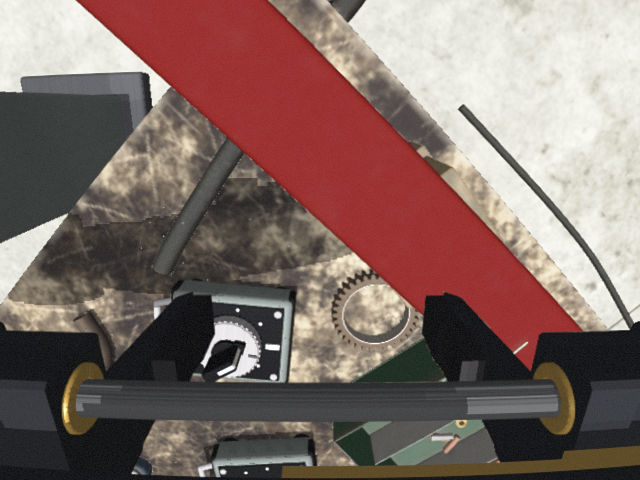

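```bash
python3 - <<'E'
from h import *
for f,pts in(('wrist0',[(230,345),(222,360),(272,347),(180,285),(293,290),(290,380),(200,50),(330,200),(500,260),(250,150),(500,300),(380,350),(100,100)]),('scene0',[(278,280),(278,300),(348,222),(120,250),(185,60),(85,350),(125,365),(190,220),(235,170),(200,110),(205,180),(150,280),(210,150)])):
    c=load(f); o,v=ray(c,pts)
    for p,q in zip(pts,v): print(f,p,np.round(o+q*c['d'][p[1],p[0]],3))
c=load('wrist0');cv2.imwrite('pics/w0c.png',cv2.resize(c['p'][270:400,150:320],None,fx=4,fy=4,interpolation=2))
E
```

```text
wrist0 (230, 345) [ 0.541 -0.13   0.064]
wrist0 (222, 360) [ 0.538 -0.132  0.084]
wrist0 (272, 347) [ 0.578 -0.145  0.044]
wrist0 (180, 285) [ 0.485 -0.085  0.026]
wrist0 (293, 290) [ 0.597 -0.103  0.   ]
wrist0 (290, 380) [ 0.591 -0.22  -0.001]
wrist0 (200, 50) [0.569 0.11  0.184]
wrist0 (330, 200) [0.631 0.037 0.184]
wrist0 (500, 260) [0.725 0.004 0.184]
wrist0 (250, 150) [0.591 0.063 0.184]
wrist0 (500, 300) [ 0.729 -0.021  0.183]
wrist0 (380, 350) [ 0.695 -0.178  0.   ]
wrist0 (100, 100) [ 0.112  0.109 -0.566]
scene0 (278, 280) [ 0.53  -0.139  0.085]
scene0 (278, 300) [ 0.522 -0.13   0.057]
scene0 (348, 222) [ 0.558 -0.351  0.07 ]
scene0 (120, 250) [0.641 0.035 0.183]
scene0 (185, 60) [ 1.24  -0.56   0.178]
scene0 (85, 350) [0.517 0.163 0.185]
scene0 (125, 365) [0.514 0.127 0.135]
scene0 (190, 220) [ 0.778 -0.179  0.066]
scene0 (235, 170) [ 0.86  -0.367  0.063]
scene0 (200, 110) [ 0.912 -0.333  0.191]
scene0 (205, 180) [ 0.856 -0.283  0.076]
scene0 (150, 280) [ 0.649 -0.004  0.106]
scene0 (210, 150) [ 0.902 -0.34   0.105]
```

View pics/w0c.png

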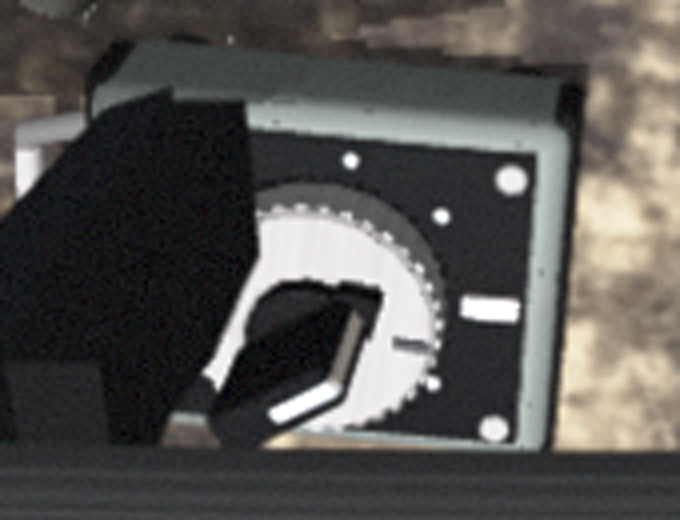

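The ring remote is at about (0.535, -0.135). The rib, at crop (490,308), lies on its +x side, and the finger hides part of the knob. I'll move the wrist camera over it for a clear view.

Emit:
step_arm([
  [-30,-40,0,0,0,0,0],
  [-30,-40,0,0,0,0,0],
  [-30,-40,0,0,0,0,0],
  [0,0,0,0,0,0,0],
  [0,0,0,0,0,0,0],
  [0,0,0,0,0,0,0],
])

```text
clock: 0.7
tool_pos: [0.5359, -0.1185, 0.2387]
eef_rot: [0.706, 0.708, 0.001, -0.0]
contact_force: [0.2, 0.0, 0.4]
opening: 1.003
finger_force: 0.0
```

```bash
python3 - <<'E'
from h import *
p,d,c=snap('wrist','wrist1'); print(r.get_state()['tool_pos'],c['pose'][:3,3])
q=load('wrist1'); m=cv2.projectPoints
T=np.linalg.inv(q['T']); x=T[:3,:3]@np.array([.535,-.135,.08])+T[:3,3]
u=m(np.array([[x[0],-x[1],-x[2]]]),np.zeros(3),np.zeros(3),q['K'],q['D'])[0].ravel(); print(u)
a,b=np.int32(u); a0,b0=max(a-90,0),max(b-70,0); print(a0,b0)
cv2.imwrite('pics/w1c.png',cv2.resize(p[b0:b0+140,a0:a0+180],None,fx=4,fy=4,interpolation=2))
E
```

```text
[ 0.53603233 -0.11816801  0.23871441] [ 0.53597002 -0.03621096  0.38469038]
[316.53993142 236.66060675]
226 166
```

View pics/w1c.png

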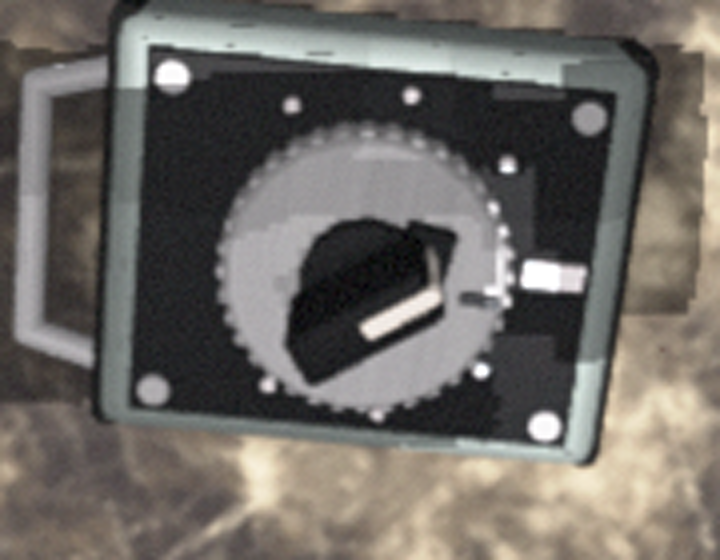

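The crop shows the white line running from (362,332) to (440,297), with its nose end at the right. The rib is at (555,276) and the ring tick at (485,298). I'll take the axis from the ring top using the depth.

```bash
cat > meas.py <<'E'
from h import *
def pts3(c):
    v,u=np.mgrid[0:480,0:640]; uv=np.c_[u.ravel(),v.ravel()]
    o,w=ray(c,uv); return (o+w*c['d'].reshape(-1,1)).reshape(480,640,3)
def axis(c,g=(.535,-.135)):
    P=pts3(c); near=np.hypot(P[...,0]-g[0],P[...,1]-g[1])<.045
    m=(near&(abs(P[...,2]-.0585)<.004)).astype(np.uint8)*255
    k=max(cv2.findContours(cv2.morphologyEx(m,cv2.MORPH_OPEN,np.ones((3,3))),0,1)[0],key=cv2.contourArea)
    h=onplane(c,k.reshape(-1,2),.058)[:,:2]
    (x,y),rad=cv2.minEnclosingCircle((h*1000).astype(np.float32)); return P,near,(x/1000,y/1000),rad
E
python3 - <<'E'
from meas import *
c=load('wrist1'); P,near,a,rad=axis(c); print('axis',a,'rad',rad)
f=lambda x,y:(226+(x+.5)/4-.5,166+(y+.5)/4-.5)
L=onplane(c,[f(362,332),f(440,297)],.093)[:,:2]; R=onplane(c,[f(555,276)],.045)[0,:2]; t=onplane(c,[f(485,298)],.058)[0,:2]
# bright mask for line
g=c['p'].min(2); A=np.array(a)
for nm,z0,z1,z in(('line',.088,.098,.093),('rib',.038,.052,.045)):
    m=((g>150)&(np.hypot(P[...,0]-a[0],P[...,1]-a[1])<.055)&(P[...,2]>z0)&(P[...,2]<z1)).astype(np.uint8)
    n,l,s,ce=cv2.connectedComponentsWithStats(m)
    for i in range(1,n):
        if s[i,4]>8:
            q=onplane(c,np.argwhere(l==i)[:,::-1],z)[:,:2]; w,V=np.linalg.eigh(np.cov(q.T)); e=V[:,1]*np.sign(V[0,1])
            print(nm,s[i],np.round(q.mean(0),4),'r',np.hypot(*(q.mean(0)-A)),'dir',np.arctan2(e[1],e[0]),'brg',np.arctan2(*(q.mean(0)-A)[::-1]),'perp',np.cross(e,q.mean(0)-A), 'sd',np.sqrt(w))
print('L',L,np.arctan2(*(L[1]-L[0])[::-1]),np.hypot(*(L-A).T)); print('R',R,np.hypot(*(R-A)),np.arctan2(*(R-A)[::-1])); print('tick',np.hypot(*(t-A)),np.arctan2(*(t-A)[::-1]))
k=(near&(P[...,2]>.089)&(P[...,2]<.099)); q=onplane(c,np.argwhere(k)[:,::-1],.093)[:,:2]; print('top',len(q),cv2.minAreaRect((q*1000).astype(np.float32)),np.median(P[k][:,2]))
E
```

```text
axis (0.53481201171875, -0.1402455139160156) rad 32.10342788696289
line [316 237  20  14  98] [ 0.5422 -0.1368] r 0.00815780639667901 dir 0.521500674111283 brg 0.436688057996671 perp -0.0006910557251129075 sd [0.00109772 0.00483872]
rib [285 174  76  13 356] [ 0.5392 -0.0946] r 0.045901667254738446 dir -0.10425513933268106 brg 1.4747248071515497 perp 0.045900130208550806 sd [0.0014628  0.01769433]
rib [327 188   4   4  12] [ 0.5453 -0.1031] r 0.03856724137294918 dir -1.313157428192341 brg 1.295494077904379 perp 0.01959481180765176 sd [0.00087065 0.00088419]
rib [351 206   4   3  11] [ 0.5665 -0.1188] r 0.03827620024419503 dir -0.30081321720871734 brg 0.5937143041652819 perp 0.029852123378644346 sd [0.00072341 0.00101718]
rib [356 231  17   8 104] [ 0.5773 -0.1445] r 0.04268470530505651 dir -0.1198396986150999 brg -0.10011380030826798 perp 0.000841939552293329 sd [0.00185351 0.00408377]
rib [344 257   4   4  13] [ 0.5616 -0.1671] r 0.03796749396284843 dir -0.4697681717103382 brg -0.7869129335314526 perp -0.011840352406796704 sd [0.00094993 0.00106284]
rib [338 276   7   4  13] [ 0.5579 -0.186 ] r 0.05128476394922774 dir 0.4903741385648541 brg -1.1040944587374963 perp -0.051270395234770234 sd [0.00067639 0.0017604 ]
L [[ 0.5347188  -0.14065406]
 [ 0.54990894 -0.1333965 ]] 0.44571497991262427 [0.00041904 0.01657788]
R [ 0.57812806 -0.14435215] 0.04351028061681765 -0.09452372117599289
tick 0.027067418731705418 -0.18688284473839425
top 588 ((534.9237670898438, -139.60093688964844), (32.20961380004883, 12.472947120666504), 28.181074142456055) 0.0921175312246674<stdin>:13: DeprecationWarning: Arrays of 2-dimensional vectors are deprecated. Use arrays of 3-dimensional vectors instead. (deprecated in NumPy 2.0)
```

The knob nose is at +0.49 rad and the rib at −0.105, so it needs to turn about −0.60 rad. The axis is at (0.535, −0.140), and the sizes agree (bar 32×12 mm, rib at 43 mm, ring radius 32 mm). First I'll align the fingers across the bar: yaw −1.08, then descend.

Emit:
step_arm([
  [0,-4,0,0,0,-0.12,0.3],
  [0,-4,0,0,0,-0.12,0.5],
  [0,-4,0,0,0,-0.12,0.5],
  [-1,-4,0,0,0,-0.12,0.5],
  [0,-4,0,0,0,-0.12,0.5],
  [0,-2,0,0,0,-0.12,0.5],
  [0,0,0,0,0,-0.12,0.5],
  [0,0,0,0,0,-0.12,0.5],
  [0,0,0,0,0,-0.12,0.5],
  [0,0,-20,0,0,0,0.5],
  [0,0,-30,0,0,0,0.5],
  [0,0,-30,0,0,0,0.5],
  [0,0,-20,0,0,0,0.5],
  [0,0,-10,0,0,0,0.5],
  [0,0,0,0,0,0,0.5],
  [0,0,0,0,0,0,0.5],
  [0,0,0,0,0,0,0.5],
], force=12)

```text
clock: 2.45
tool_pos: [0.535, -0.142, 0.1298]
eef_rot: [0.97, 0.243, 0.001, 0.001]
contact_force: [-0.0, 0.1, -0.8]
opening: 0.502
finger_force: 0.0
```

```bash
python3 - <<'E'
from h import *
p,d,c=snap('wrist','wrist2'); s=r.get_state(); print(s['tool_pos'],s['q'],s['opening'])
from scipy.spatial.transform import Rotation as R
print(R.from_quat(s['eef_rot']).as_matrix())
E
```

```text
[ 0.5349022  -0.14201578  0.12983305] [ 0.13239655  0.75521241  0.0737792   1.89011389 -0.10593896  0.4976621
 -0.80057481] 0.4967544333680896
[[ 8.81856150e-01  4.71513090e-01  2.26660072e-03]
 [ 4.71515198e-01 -8.81857807e-01 -4.75450873e-04]
 [ 1.77463823e-03  1.48801596e-03 -9.99997318e-01]]
```

View pics/wrist2.png

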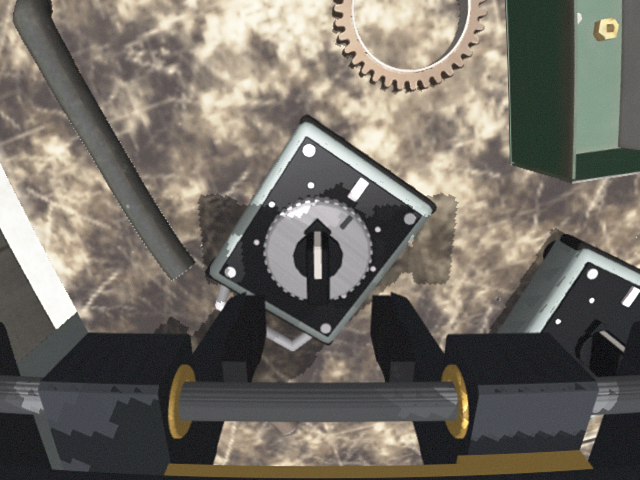

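The view shows the bar upright at column 318, nose up, centred between the fingers, so the alignment is good. The rib is at (359,190). I'll re-measure the angles from this view.

```bash
cat >> meas.py <<'E'
def angles(c,g=(.535,-.14)):
    P=pts3(c); A=np.array(g); rr=np.hypot(P[...,0]-g[0],P[...,1]-g[1]); b=c['p'].min(2)
    near=rr<.045
    k=near&(P[...,2]>.089)&(P[...,2]<.099); q=onplane(c,np.argwhere(k)[:,::-1],.093)[:,:2]; print('top',len(q),cv2.minAreaRect((q*1000).astype(np.float32)))
    for nm,z0,z1,z,rm in(('line',.088,.098,.093,.03),('rib',.038,.052,.045,.055)):
        m=((b>130)&(rr<rm)&(P[...,2]>z0)&(P[...,2]<z1)).astype(np.uint8)
        n,l,s,ce=cv2.connectedComponentsWithStats(m)
        for i in range(1,n):
            if s[i,4]>60:
                q=onplane(c,np.argwhere(l==i)[:,::-1],z)[:,:2]; mu=q.mean(0)-A; w,V=np.linalg.eigh(np.cov(q.T)); e=V[:,1]*np.sign(V[0,1])
                print(nm,s[i],np.round(mu+A,4),'r %.4f dir %.3f brg %.3f'%(np.hypot(*mu),np.arctan2(e[1],e[0]),np.arctan2(mu[1],mu[0])))
    t=(b<90)&(rr>.018)&(rr<.030)&(abs(P[...,2]-.0585)<.003)
    n,l,s,ce=cv2.connectedComponentsWithStats(t.astype(np.uint8))
    for i in range(1,n):
        if s[i,4]>10: mu=onplane(c,[ce[i]],.058)[0,:2]-A; print('tick',s[i],'r %.4f brg %.3f'%(np.hypot(*mu),np.arctan2(mu[1],mu[0])))
E
python3 - <<'E'
from meas import *
c=load('wrist2'); print(axis(c)[2:])
for f in('wrist1','wrist2'): print(f);angles(load(f))
E
```

```text
((0.5360221557617187, -0.14035556030273438), 32.16331481933594)
wrist1
top 588 ((534.9237670898438, -139.60093688964844), (32.20961380004883, 12.472947120666504), 28.181074142456055)
line [316 237  20  14 100] [ 0.5422 -0.1368] r 0.0079 dir 0.521 brg 0.423
rib [285 174  76  13 376] [ 0.5389 -0.0946] r 0.0456 dir -0.103 brg 1.485
rib [356 231  17   8 113] [ 0.5774 -0.1445] r 0.0426 dir -0.087 brg -0.105
tick [341 239   6   3  14] r 0.0241 brg -0.221
wrist2
top 1355 ((536.4544677734375, -140.1103973388672), (32.86940383911133, 11.839807510375977), 29.033870697021484)
line [314 245   8  34 259] [ 0.543  -0.1367] r 0.0087 dir 0.510 brg 0.386
rib [254 160  37  46 413] [ 0.5574 -0.0976] r 0.0479 dir -0.119 brg 1.085
rib [343 160  43  30 174] [ 0.5886 -0.1441] r 0.0537 dir 1.472 brg -0.076
rib [348 177  21  24 260] [ 0.5785 -0.1449] r 0.0438 dir -0.089 brg -0.113
rib [230 233  12  20 118] [ 0.5144 -0.0936] r 0.0508 dir 0.002 brg 1.988
tick [340 216  12  13  61] r 0.0258 brg -0.229
tick [315 219  12   9  17] r 0.0194 brg 0.348
```

Emit:
step_arm([
  [1,1.5,-15,0,0,0,0.5],
  [0,0,-15,0,0,0,0.5],
  [0,0,-15,0,0,0,0.5],
  [0,0,-10,0,0,0,0.5],
  [0,0,-7,0,0,0,0.5],
  [0,0,0,0,0,0,0.5],
  [0,0,0,0,0,0,0.6],
  [0,0,0,0,0,0,0.7],
  [0,0,0,0,0,0,0.75],
  [0,0,0,0,0,0,0.8],
  [0,0,0,0,0,0,0.85],
  [0,0,0,0,0,0,0.9],
  [0,0,0,0,0,0,1],
  [0,0,0,0,0,0,1],
  [0,0,0,0,0,0,1],
], force=12)

```text
clock: 4.0
tool_pos: [0.5357, -0.1414, 0.067]
eef_rot: [0.97, 0.243, 0.001, 0.001]
contact_force: [1.9, -4.3, 1.7]
opening: 0.139
finger_force: 12.0
```

Gripped at 12.2 mm, as expected. Turning −0.60 rad.

Emit:
step_arm([
  [0,0,0,0,0,-0.05,1],
  [0,0,0,0,0,-0.05,1],
  [0,0,0,0,0,-0.05,1],
  [0,0,0,0,0,-0.05,1],
  [0,0,0,0,0,-0.05,1],
  [0,0,0,0,0,-0.05,1],
  [0,0,0,0,0,-0.05,1],
  [0,0,0,0,0,-0.05,1],
  [0,0,0,0,0,-0.05,1],
  [0,0,0,0,0,-0.05,1],
  [0,0,0,0,0,-0.05,1],
  [0,0,0,0,0,-0.05,1],
  [0,0,0,0,0,0,1],
  [0,0,0,0,0,0,1],
  [0,0,0,0,0,0,1],
])

```text
clock: 5.5
tool_pos: [0.5357, -0.1418, 0.067]
eef_rot: [0.998, -0.056, 0.001, 0.001]
contact_force: [2.5, -4.8, 0.8]
opening: 0.132
finger_force: 12.0
```

```bash
python3 - <<'E'
from h import *
s=r.get_state()
from scipy.spatial.transform import Rotation as R
m=R.from_quat(s['eef_rot']).as_matrix(); print(np.arctan2(m[1,0],m[0,0]),s['tool_pos'],s['contact_force'],s['moment'],s['q'])
E
```

```text
-0.11259076569443847 [ 0.53569541 -0.14182291  0.06700088] [ 2.53843515 -4.76939955  0.77605881] [-0.99546102 -0.2876677  -0.00683456] [ 0.06947191  0.87254221  0.18003057  1.91777794 -0.37280274  0.3809212
 -1.14949659]
```

The tool axis is now at −0.113 against the rib at about −0.108. I'll release, rise and check.

Emit:
step_arm([
  [0,0,0,0,0,0,0.85],
  [0,0,0,0,0,0,0.75],
  [0,0,0,0,0,0,0.65],
  [0,0,0,0,0,0,0.5],
  [0,0,0,0,0,0,0.5],
  [0,0,5,0,0,0,0.5],
  [0,0,15,0,0,0,0.5],
  [0,0,20,0,0,0,0.5],
  [0,0,22,0,0,0,0.5],
  [0,0,0,0,0,0,0.5],
  [0,0,0,0,0,0,0.5],
  [0,0,0,0,0,0,0.5],
])

```text
clock: 6.7
tool_pos: [0.5345, -0.1401, 0.1281]
eef_rot: [0.999, -0.055, -0.001, -0.0]
contact_force: [-0.8, 0.5, 0.4]
opening: 0.498
finger_force: 0.0
```

```bash
python3 - <<'E'
from meas import *
snap('wrist','wrist3'); c=load('wrist3'); print(axis(c)[2:]); angles(c,(.536,-.1403))
cv2.imwrite('pics/w3c.png',cv2.resize(c['p'][130:370,180:460],None,fx=2,fy=2,interpolation=2))
E
```

```text
((0.5360791625976562, -0.14059576416015626), 32.16886520385742)
top 1412 ((536.6798095703125, -140.84027099609375), (11.754402160644531, 32.651126861572266), 83.78136444091797)
line [318 244   8  35 247] [ 0.5444 -0.142 ] r 0.0086 dir -0.123 brg -0.197
rib [286 154  65   7 291] [ 0.5892 -0.1453] r 0.0534 dir 1.479 brg -0.094
rib [315 164  11  25 265] [ 0.5785 -0.1452] r 0.0428 dir -0.106 brg -0.115
rib [242 189   7  19  74] [ 0.5699 -0.0999] r 0.0527 dir -0.352 brg 0.873
rib [245 237   6  36 100] [ 0.5349 -0.0951] r 0.0453 dir -0.097 brg 1.596
tick [317 205  11  17  67] r 0.0240 brg -0.215
```

View pics/w3c.png

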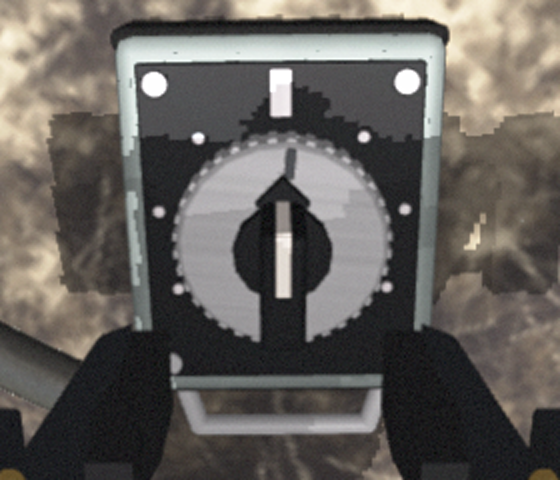

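The crop shows the nose at (284,180) pointing at the rib at (281,92). Knob −0.109 rad, rib −0.107, and the ring tick is unchanged at about −0.22. The gripper is clear, so I'm handing in.

```bash
python3 -c "
from plant import r
print(r.finish_job())"
```

```text
the job is handed in; nothing more can be done
None
```

I turned the inner knob about 0.6 rad clockwise so its nose points at the rib (within about 0.01 rad by the wrist camera), let go, and handed the job in; the ring's tick stayed within measuring error and I did not touch the other remote.

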